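Set up the drop-front mosaic cabinet

TASK

Open the drop-front cabinet for work: pull out both slide-out supports until they stop, and only then draw the flap forward by its knob until it stands by itself, leaning out past upright on its friction stays, and let go of it. Take it again by the rail along its free edge and lower it gently, without letting it fall, until it lies level on both supports; then let go. Leave everything else where it stands.

Things in the scene. Friction and masses are not known exactly. Their poses are not given: they have to be found in the camera images.
- cab: light plywood drop-front cabinet, 400 wide, 200 deep, 307 high, fixed, its front to the robot. Origin on the table, middle of the foot of its front; x runs into the cabinet, y to its left as the robot sees it, z up. The base is 123 high, front upright (plane x = 0); above it the shut flap slopes back 0.436 rad from upright. The top board begins 80 behind the front plane; a jar, 70 high, is on it
- loper_left (a joint): slide-out support on the left (+y): wooden bar 18 wide, 30 high, 150 left of the cabinet's middle, its upper face 1.5 below the hinge line. Value: how far it is out in m, 0 pushed in, 0.13 at its stop; it slides along the cabinet's -x. About 2.5 N of friction; stays where it is left. Starts up to 0.015 out
- loper_right (a joint): the same support on the right (-y)
- loper_left_knob (a point): centre of the head of the left support's round steel knob: head 24 across and 16 deep along x, standing off the bar's front end on a 10 thick neck, the head's centre 26 in front of the end, 28 in front of the cabinet's front plane at joint value 0; 108.5 above the table
- loper_right_knob (a point): the same point of the right support's knob
- flap (a joint): drop-front flap hinged along its lower edge: board 360 wide, 14 thick, reaching 180 from the hinge, about 0.75 kg. Rad: 0 shut, 0.436 upright, growing as it comes down to the robot, 2.007 level; rests on both supports at about 2.02; without them it drops to 2.3. Friction stays (0.55 N m) hold it wherever it is left up to 1.15; from 1.2 to 1.45 on (its weight varies) it falls unless held. Starts up to 0.06 open
- flap_hinge (a point): middle of the flap's hinge line, 125 above the table on the cabinet's front plane, at the lower edge of the flap's outer face; the line runs along y of the cabinet
- flap_knob (a point): centre of the head of the round steel knob on the flap's outer face (head 24 across, 16 deep, on a 10 thick neck): middle of the width, 135 from the hinge line along the flap, 26 off the outer face. With the flap level it hangs beneath it, out of reach
- flap_rail (a point): middle of the round aluminium rail, 12 thick, 344 long along y, near the free edge on the flap's inner face (upper face when level): 165 from the hinge line along the flap, axis 32 off the inner face (46 from the outer). Four 8 mm posts, 65 and 160 either side of the middle; between the inner ones fingers can go round it. Out of reach inside the cabinet while the flap is shut
- bin_front: low white plastic tub 100 x 160 x 45 mm full of grey tile pieces, standing on the table in front of the cabinet, under where the flap will lie; origin in the middle of its underside. To be left alone
- bin_brown: white plastic tub 130 x 180 x 70 mm of brown tile pieces at one side of the table; origin in the middle of its underside. To be left alone
- bin_white: white plastic tub 130 x 180 x 70 mm of white tile pieces at the other side; origin in the middle of its underside. To be left alone
- nippers: tile nippers, 210 mm long, lying flat at one side; origin at the pivot. To be left alone
- glue: glue jar, 54 mm across, 110 mm high, at one side; origin in the middle of its underside. To be left alone
- cup: ceramic cup, 72 mm across, 85 mm high, at one side; origin in the middle of its underside. To be left alone
- tiles: stack of four 48 mm tiles, 24 mm high, at one side; origin in the middle of its underside. To be left alone

How it is judged:
On the way, in this order (a step that is already met when the one before it is completed fails the run):
1. both supports are fully out, the flap still shut (value of joint each of loper_left, loper_right above 0.12 m and value of joint flap below 0.3 rad), for 0.2 s.
2. the flap stands by itself, leaning out past upright, with nothing touching it and the supports still out (value of joint each of loper_left, loper_right above 0.12 m and value of joint flap between 0.6 and 1.4 rad and velocity of joint flap between -0.05 and 0.05 rad/s and contact force between flap and the arm below 0.2 N and contact force between flap and the fingers below 0.2 N), for 0.25 s.
At the end, for the whole second after the job is handed in: Both supports are at least 120 mm out (of 130), and the flap lies at rest on them, level within about 3 deg (joint between 1.97 and 2.07 rad) (value of joint each of loper_left, loper_right above 0.12 m and value of joint flap between 1.97 and 2.07 rad and velocity of joint flap between -0.05 and 0.05 rad/s); the robot touches nothing.
It fails at once if the flap falls: it turns faster than 1.3 rad/s while more than 1.2 rad open (value of joint flap above 1.2 rad and velocity of joint flap above 1.3 rad/s).
It fails at once if the flap comes down past upright before both supports are fully out (value of joint flap above 0.6 rad and not (value of joint each of loper_left, loper_right above 0.12 m)).
It fails at once if a tub, jar, tool or tile stack is moved by more than 30 mm or tipped (distance of any of bin_front, bin_brown, bin_white, nippers, glue, cup, tiles from where it was at the start of the episode above 0.03 m or angle between any of bin_front, bin_brown, bin_white, nippers, glue, cup, tiles's own z axis and vertical above 0.35 rad).
It also fails if it takes over 72 s, if anything falls off the work surface, if the arm or the gripper's body presses on something with over 40 N, if the wrist force passes 120 N, or if a joint passes its speed limit or range.

ROBOT

A 6-joint arm with a two-finger parallel gripper is mounted at the origin on the work surface. World frame = base frame: x ahead of the robot, y to its left, z up, the work surface at z = 0. Lengths are in m, angles in rad, forces in N, time in s.
With the tool pointing down it reaches from about 0.35 to 0.975 m from the base axis. Payload 4.9 kg.
Tool frame: the origin (TCP) lies midway between the tips of the shut fingers; the grasp point (between the pads) lies 19 mm behind it (manip.hold_point_z is the distance from the TCP to the grasp point, in m); z points along the fingers, y is the line along which they close (so a half turn about z gives the same grasp; the last joint's range is limited). The gripper opens to 85 mm and grips with 20 to 120 N. Pads are 22 mm wide; open, the fingers measure 114 mm over their backs; the gripper's body (76 mm by 85 mm) begins 54 mm behind the grasp point. The pads swing forward as they close: fully open they stand 13 mm farther back than shut.
Start: joints at [1.065, 0.053, 1.613, -0, 1.476, -0.119], TCP at [0.236, 0.579, 0.231] pointing down, gripper open.
Joint ranges: [-3.01, 3.01], [-1.01, 2.22], [0.06, 2.58], [-1.02, 4.17], [0.09, 2.62], [-3.14, 3.14]. Speed limits (rad/s): [2.57, 2.57, 3.14, 3.14, 3.14, 3.14].

INTERFACE

Orientations are given as a unit quaternion [w, x, y, z].
In Python, from plant import manip gives the robot as it stands. The module is installed in compiled form; this text tells all that it offers.
- The arm moves only by the shell command python3 -m jog 'ROWS' [OPENING]. ROWS is JSON, one flat list of numbers, 6 for each row, row after row: the shift along the tool's x, y, z in units of 0.1 m (1.0 is 0.1 m), then the turn, a rotation vector about the tool's x, y, z in units of 180 degrees (1.0 is 180 degrees). A call has 1 to 8 rows; each row is the pose to reach, as a shift and turn from the pose commanded when the call began, along the tool's axes at that moment, turning the shorter way round; what a row does not reach only later rows make up. A row lasts 1/8 s, in which the tool goes at most 62.5 mm and 10.7 degrees, less where a joint would pass 70% of its speed; a pose out of reach is approached as far as the arm can. A call with a number of a shift or a turn outside -1 to 1 is refused whole. A call with a gripper value outside its range is refused whole. OPENING is the finger opening in mm, from 0 to 85.4, set as the call begins (- or left out, the last holds). The fingers move at their own pace and stop on an object; the grip force is fixed at half the most. Time passes only in rows, so rows that repeat a pose let the fingers close. It gives the time, the measured TCP pose, the force, the opening and the grip force at its end, in the units of the state.
- manip.state(): the state, without advancing time (a new reading comes with each control period).
- manip.grab_frame(name): name is "side" or "top" or "wrist"; returns a dict with "img" (384x512x3 uint8, blue, green, red), "z_map" (384x512 float32, m along the optical axis (not along the pixel's ray), 0 where there is no reading), "fx", "fy", "cx", "cy" (pixels), "distortion" ([k1, k2, p1, p2, k3] as OpenCV has them; the pictures are not rectified), "xyz" and "attitude" of the camera in the world; the wrist camera has in their place "T_tool_cam" (4x4, takes a point from camera to tool coordinates, whose origin is the TCP and whose axes are the flange's). Camera axes: x right, y up, looking along -z (the intrinsics and any distortion apply to the point x, -y, -z); pixel columns grow to the right and rows downward; lengths in m; the calibration is good to about 2 mm. A picture is of the moment at which its call begins: read the wrist's pose just before it.
- manip.job_done(): hands the job in; it is judged then, once.
The state is a dict: "time": time; "joint_pos": joint angles; "joint_vel": joint speeds; "joint_efforts": joint torques, N m; "tool_pos": TCP position; "tool_rot": TCP orientation; "contact_force": force on the tool from outside, world axes, zero at the start; "ft_torque": the same for the moment, N m; "gripper_width": opening from 0.0 (shut) to 1.0 (fully open); "grasp_force": force on a finger pad.
Only numpy, scipy, OpenCV 4.12 (cv2) and the standard library are available. Lean on these libraries where they do the work, as an engineer would, in place of code of your own. Each camera call takes 0.05 s, during which the arm holds its last target. There are 200 camera calls.

## Working session

There is one attempt and no reset: what is moved stays moved. The work goes in short steps, Python scripts to look and compute and a shell command to move; the robot and the scene stay as the last step left them, time stands still between calls to the robot, and variables do not carry over. Pictures are saved under pics/ and viewed, at most 10 in all, crops included, and the job is handed in when it is done.

```bash
mkdir -p pics; cat > h.py <<'E'
import numpy as np, cv2
from plant import manip
from scipy.spatial.transform import Rotation as R
def rot(q): return R.from_quat([q[1],q[2],q[3],q[0]])
def save(name,fn):
    f=manip.grab_frame(name); cv2.imwrite('pics/'+fn+'.png',f['img']); np.save('pics/'+fn+'.npy',f,allow_pickle=True); return f
def load(fn): return np.load('pics/'+fn+'.npy',allow_pickle=True).item()
def world(f,u,v,st=None):
    K=np.array([[f['fx'],0,f['cx']],[0,f['fy'],f['cy']],[0,0,1]])
    n=cv2.undistortPoints(np.array([[[u,v]]],float),K,np.array(f['distortion'],float))[0,0]
    z=float(f['z_map'][int(round(v)),int(round(u))]); p=np.array([n[0]*z,-n[1]*z,-z])
    if 'xyz' in f: 
        return rot(f['attitude']).apply(p)+np.array(f['xyz'])
    return p
E
python3 - <<'E'
from h import *
print(manip.state(), manip.hold_point_z)
fs=[save(n,n+'0') for n in('side','top')]
for f in fs: print({k:v for k,v in f.items() if k not in('img','z_map')})
cv2.imwrite('pics/both.png',np.hstack([cv2.resize(f['img'],(400,300)) for f in fs]))
E
```

```text
{'time': 0.0, 'joint_pos': array([ 1.06499501e+00,  5.33460797e-02,  1.61431404e+00,  2.59156749e-06,
        1.47601203e+00, -1.18991947e-01]), 'joint_vel': array([ 8.38527785e-06, -1.16775070e-03,  2.38182840e-03,  2.99071286e-04,
        1.43323352e-03, -1.90794647e-03]), 'joint_efforts': array([ 1.56194081e-03, -3.93676865e+01, -3.70181608e+01,  7.68517384e-05,
        6.99078402e-03, -1.11178352e-05]), 'tool_pos': array([0.23545665, 0.57826638, 0.23005774]), 'tool_rot': array([-3.20785072e-04,  1.92201224e-01,  9.81354986e-01, -9.89031688e-04]), 'contact_force': array([0.48623174, 0.08591121, 1.20548913]), 'ft_torque': array([-0.0205106 ,  0.0166028 ,  0.00026951]), 'grasp_force': 0.0, 'gripper_width': 0.9983217440875741} 0.0187
{'fx': 459.3918785566683, 'fy': 459.3918785566683, 'cx': 258.44007020164247, 'cy': 187.4676820472851, 'distortion': array([0.02284576, 0.        , 0.        , 0.        , 0.        ]), 'xyz': array([-0.11214991, -0.84725132,  1.36821311]), 'attitude': array([ 0.88534344,  0.3372993 , -0.1168473 , -0.29789745])}
{'fx': 366.57215103779316, 'fy': 366.57215103779316, 'cx': 256.928075047278, 'cy': 193.00541693726558, 'distortion': array([-0.09773331,  0.        ,  0.        ,  0.        ,  0.        ]), 'xyz': array([0.38284993, 0.01880607, 1.35248103]), 'attitude': array([ 0.71179542,  0.03595361, -0.05195647, -0.69953924])}
```

View pics/side0.png

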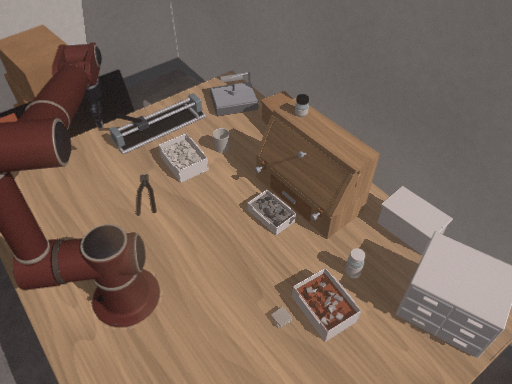

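View pics/top0.png

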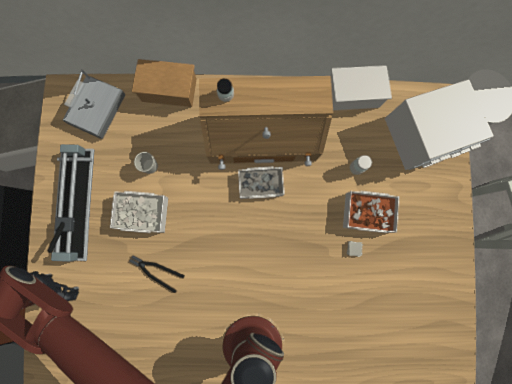

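The side picture shows the left knob near (259,169), the right knob near (316,215) and the flap knob near (302,154). In the top picture they are at about (222,164), (308,160) and (267,131), with the front tub at (261,183).

```bash
python3 - <<'E'
from h import *
s,t=load('side0'),load('top0')
a=cv2.resize(s['img'][140:230,240:340],(500,450),interpolation=cv2.INTER_CUBIC)
b=cv2.resize(t['img'][105:205,195:345],(750,500),interpolation=cv2.INTER_CUBIC)
cv2.imwrite('pics/cs.png',a);cv2.imwrite('pics/ct.png',b)
for n,f,L in(('s',s,[(259,169),(316,215),(302,154)]),('t',t,[(222,164),(308,160),(267,131),(240,175),(283,174),(240,195),(283,195)])):
  for u,v in L: 
    print(n,u,v,[np.round(world(f,u+d,v+e),3).tolist() for d,e in((0,0),(0,-2),(0,2))])
E
```

```text
s 259 169 [[0.63, 0.11, 0.12], [0.638, 0.121, 0.116], [0.627, 0.106, 0.114]]
s 316 215 [[0.652, -0.186, 0.121], [0.662, -0.175, 0.114], [0.646, -0.192, 0.121]]
s 302 154 [[0.706, -0.033, 0.265], [0.706, -0.032, 0.273], [0.703, -0.037, 0.26]]
t 222 164 [[0.638, 0.114, 0.106], [0.644, 0.114, 0.109], [0.628, 0.113, 0.119]]
t 308 160 [[0.657, -0.183, 0.112], [0.665, -0.184, 0.108], [0.648, -0.182, 0.12]]
t 267 131 [[0.712, -0.033, 0.264], [0.724, -0.034, 0.243], [0.705, -0.033, 0.265]]
t 240 175 [[0.614, 0.053, 0.026], [0.622, 0.053, 0.027], [0.607, 0.053, 0.028]]
t 283 174 [[0.626, -0.107, 0.001], [0.635, -0.108, -0.007], [0.619, -0.108, -0.003]]
t 240 195 [[0.543, 0.052, 0.004], [0.547, 0.052, 0.035], [0.532, 0.051, 0.04]]
t 283 195 [[0.543, -0.105, 0.028], [0.549, -0.104, 0.043], [0.539, -0.108, -0.003]]
```

View pics/ct.png

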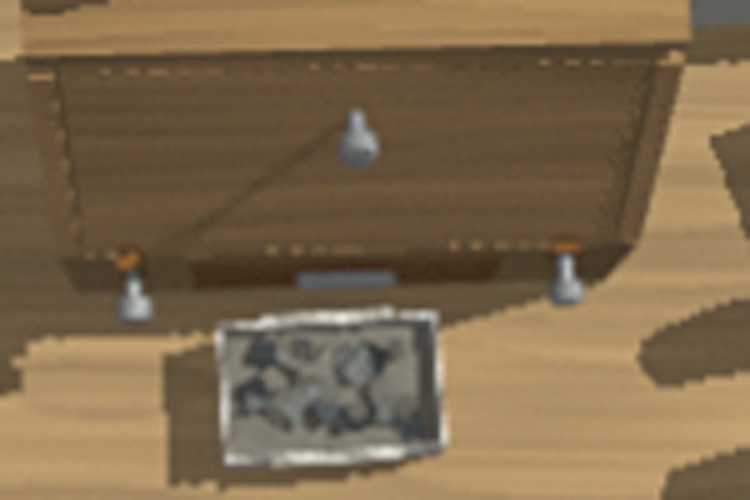

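View pics/cs.png

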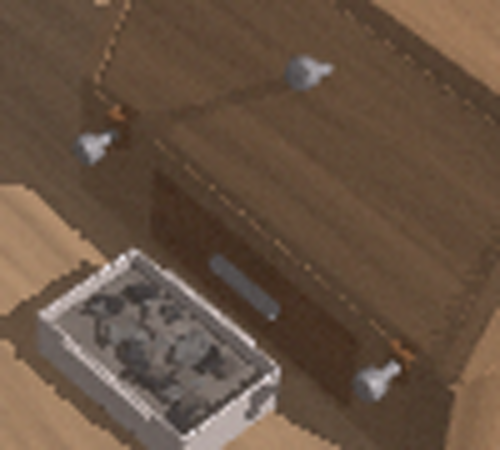

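The two crops show all three knobs clearly. In the top crop the left support knob is at (135,300), the right at (566,288) and the flap knob at (358,148), so the left support sits slightly further out. I'll fit the flap plane next, to get the cabinet's yaw and hinge.

```bash
cat >> h.py <<'E'
def cloud(f,T=None):
    K=np.array([[f['fx'],0,f['cx']],[0,f['fy'],f['cy']],[0,0,1]])
    h,w=f['z_map'].shape; u,v=np.meshgrid(np.arange(w),np.arange(h))
    n=cv2.undistortPoints(np.stack([u,v],-1).reshape(-1,1,2).astype(float),K,np.array(f['distortion'],float))[:,0]
    z=f['z_map'].reshape(-1).astype(float); p=np.stack([n[:,0]*z,-n[:,1]*z,-z],1)
    if 'xyz' in f: p=rot(f['attitude']).apply(p)+np.array(f['xyz'])
    else: p=(p@T[:3,:3].T+T[:3,3])
    return p.reshape(h,w,3), f['z_map']>0
E
python3 - <<'E'
from h import *
for n in('top0','side0'):
    f=load(n); P,ok=cloud(f); p=P[ok]
    m=(p[:,0]>.66)&(p[:,0]<.8)&(abs(p[:,1]+.035)<.16)&(p[:,2]>.14)&(p[:,2]<.285); q=p[m]
    for _ in range(6):
        c=q.mean(0); nn=np.linalg.svd(q-c,full_matrices=False)[2][2]
        d=(q-c)@nn; q=q[abs(d)<max(.004,1.5*d.std())]
    nn*=-np.sign(nn[0]); yaw=np.arctan2(-nn[1],-nn[0]); 
    el=np.arcsin(nn[2]); # hinge line point on plane at z=.125
    ex=np.array([np.cos(yaw),np.sin(yaw),0]); ey=np.array([-ex[1],ex[0],0])
    c=q.mean(0); s=((nn@c)-nn[2]*.125)/(nn@ex)   # front-plane coordinate along ex
    print(n,len(q),'n',nn,'yaw',yaw,'flap',0.436-el,'front',s)
    for nm,lo,hi in(('L',(.6,.08),(.66,.15)),('R',(.62,-.22),(.69,-.15)),('F',(.67,-.07),(.715,0))):
        k=p[(p[:,0]>lo[0])&(p[:,0]<hi[0])&(p[:,1]>lo[1])&(p[:,1]<hi[1])&(p[:,2]>(.225 if nm=='F' else .095))&((p[:,2]<.15)|(nm=='F'))]
        k=k[(k@ex<s-.012)] if nm!='F' else k[((k-c)@nn>.016)]
        print(nm,len(k),'a',np.round((k@ex).min()-s,4),np.round((k@ex).max()-s,4),'b',np.round([(k@ey).min(),(k@ey).max(),np.median(k@ey)],4),'z',np.round([k[:,2].min(),k[:,2].max()],4))
E
```

```text
top0 3172 n [-0.90651953 -0.04381484  0.41988404] yaw 0.048295456070242444 flap 0.002682448331366105 front 0.6671716690902577
L 46 a -0.044 -0.0122 b [0.0763 0.0969 0.0862] z [0.1063 0.1231]
R 41 a -0.0395 -0.0132 b [-0.2215 -0.2003 -0.2105] z [0.1009 0.1237]
F 52 a 0.0211 0.0422 b [-0.0729 -0.0512 -0.062 ] z [0.2557 0.2719]
side0 2582 n [-0.90889592 -0.04398622  0.41469678] yaw 0.04835749736948981 flap 0.008390450004698347 front 0.6678138013588354
L 37 a -0.0437 -0.0122 b [0.0752 0.0985 0.0849] z [0.0998 0.1274]
R 44 a -0.0422 -0.0136 b [-0.2242 -0.1993 -0.2125] z [0.1028 0.1249]
F 42 a 0.0205 0.0435 b [-0.0761 -0.0509 -0.0648] z [0.2552 0.2775]
```

```bash
cat >> h.py <<'E'
YAW=.0483; S=.6675; B=-.0628; HP=.0187
ex=np.array([np.cos(YAW),np.sin(YAW),0]); ey=np.array([-ex[1],ex[0],0]); ez=np.array([0,0,1.])
def cab(a,b,z): return (S+a)*ex+(B+b)*ey+z*ez
def ori(Edeg):
    E=np.radians(Edeg); Z=np.cos(E)*ex-np.sin(E)*ez; return R.from_matrix(np.stack([np.cross(ey,Z),ey,Z],1))
def tcp(a,b,z,E): # TCP for grasp point at cab coords
    r=ori(E); return cab(a,b,z)+r.apply([0,0,HP]), r
def here():
    s=manip.state(); p=s['tool_pos']; r=rot(s['tool_rot']); g=p-r.apply([0,0,HP]); Z=r.apply([0,0,1])
    print('t %.2f grasp a,b,z'%s['time'],np.round([g@ex-S,g@ey-B,g[2]],4),'E %.1f'%np.degrees(np.arcsin(-Z[2])),'w %.3f gf %.1f'%(s['gripper_width'],s['grasp_force']),'F',np.round(s['contact_force'],1),'q',np.round(s['joint_pos'],2))
    return p,r
def plan(*targets):
    p,r=here()
    for a,b,z,E in targets:
        q,w=tcp(a,b,z,E)
        print((a,b,z,E),'shift',np.round(r.inv().apply(q-p)*10,3),'turn',np.round((r.inv()*w).as_rotvec()/np.pi,4)); p,r=q,w
def knob(th): # flap knob centre (a,z)
    f=th-.436; return -.135*np.sin(f)-.026*np.cos(f), .125+.135*np.cos(f)-.026*np.sin(f)
def rail(th):
    f=th-.436; return -.165*np.sin(f)+.046*np.cos(f), .125+.165*np.cos(f)+.046*np.sin(f)
E
python3 - <<'E'
from h import *
p,r=here(); 
g=p; a,b,z=g@ex-S,g@ey-B,g[2]+.0
E=50
plan((a,b,z,E),(-.10,.149,.185,E),(-.036,.149,.1085,E))
print(knob(0.),rail(.85))
E
```

```text
t 0.10 grasp a,b,z [-0.4043  0.6291  0.2489] E 89.9 w 1.001 gf 0.0 F [-0.5  0.5 -0.2] q [ 1.06  0.05  1.61  0.    1.48 -0.12]
t 0.10 grasp a,b,z [-0.4043  0.6291  0.2489] E 89.9 w 1.001 gf 0.0 F [-0.5  0.5 -0.2] q [ 1.06  0.05  1.61  0.    1.48 -0.12]
(np.float64(-0.4043477325539548), np.float64(0.6290773293714363), np.float64(0.2301761771018432), 50) shift [-0.109  0.051  0.143] turn [-0.0489 -0.2188 -0.1326]
(-0.1, 0.149, 0.185, 50) shift [-2.041 -4.801  2.302] turn [0. 0. 0.]
(-0.036, 0.149, 0.1085, 50) shift [ 0.001 -0.     0.997] turn [0. 0. 0.]
(np.float64(0.033445150532739845), np.float64(0.258350747676353)) (np.float64(-0.02426143465395994), np.float64(0.29456527589259435))
```

```bash
J="python3 -m jog"
python3 -m jog '[0,0,0,-0.0489,-0.2188,-0.1326, 0,0,0,-0.0489,-0.2188,-0.1326, 0,0,0,-0.0489,-0.2188,-0.1326, 0,0,0,-0.0489,-0.2188,-0.1326, 0,0,0,-0.0489,-0.2188,-0.1326, 0,0,0,-0.0489,-0.2188,-0.1326]' 85 | tail -c 400
python3 -m jog '[-0.2,-0.5,0.24,0,0,0, -0.41,-0.96,0.46,0,0,0, -0.41,-0.96,0.46,0,0,0]' >/dev/null
python3 -m jog '[-0.2,-0.5,0.24,0,0,0, -0.41,-0.96,0.46,0,0,0, -0.41,-0.96,0.46,0,0,0]' >/dev/null
python3 -m jog '[-0.2,-0.5,0.24,0,0,0, -0.41,-0.96,0.46,0,0,0, -0.41,-0.96,0.46,0,0,0]' >/dev/null
python3 -m jog '[-0.2,-0.5,0.24,0,0,0, -0.41,-0.96,0.46,0,0,0, -0.41,-0.96,0.46,0,0,0]' >/dev/null
python3 - <<'E'
from h import *
plan((-.10,.149,.185,50),(-.036,.149,.1085,50))
E
```

```text
time: 0.85
tool_pos: [0.2346, 0.5781, 0.2294]
tool_rot: [0.342, -0.023, 0.94, 0.008]
contact_force: [0.6, 0.7, 0.6]
gripper_width: 0.996
grasp_force: 0.0
t 2.35 grasp a,b,z [-0.1706  0.2441  0.2105] E 49.9 w 0.993 gf 0.0 F [-0.2 -0.5  0.4] q [ 0.35 -0.54  2.27 -0.29  0.75 -1.11]
(-0.1, 0.149, 0.185, 50) shift [-0.382 -0.948  0.651] turn [-0.0003  0.0003 -0.0018]
(-0.036, 0.149, 0.1085, 50) shift [ 0.001 -0.     0.997] turn [0. 0. 0.]
```

```bash
python3 -m jog '[-0.19,-0.47,0.32,0,0,0, -0.38,-0.95,0.6,0,0,-0.002, -0.38,-0.95,0.6,0,0,-0.002, -0.38,-0.95,0.6,0,0,-0.002, -0.38,-0.95,0.6,0,0,-0.002]'
python3 - <<'E'
from h import *
plan((-.036,.149,.1085,50))
s=manip.state(); f=save('wrist','w1')
r=rot(s['tool_rot']); M=np.eye(4); M[:3,:3]=r.as_matrix(); M[:3,3]=s['tool_pos']
P,ok=cloud(f,M@f['T_tool_cam']); p=P[ok]
A=p@ex-S; Bq=p@ey-B
m=(A<-.014)&(A>-.07)&(abs(Bq-.149)<.03)&(p[:,2]>.09)&(p[:,2]<.14)
print(m.sum(), [np.round([x[m].min(),x[m].max(),np.median(x[m])],4) for x in (A,Bq,p[:,2])])
E
```

```text
time: 2.98
tool_pos: [0.5697, 0.1179, 0.1741]
tool_rot: [0.342, -0.027, 0.939, 0.009]
contact_force: [-0.6, 0.9, -0.6]
gripper_width: 0.995
grasp_force: 0.0
t 2.98 grasp a,b,z [-0.1048  0.153   0.1884] E 49.9 w 0.995 gf 0.0 F [-0.6  0.9 -0.6] q [ 0.09 -0.41  2.23 -0.03  0.63 -1.52]
(-0.036, 0.149, 0.1085, 50) shift [-0.012 -0.045  1.054] turn [0.0012 0.0004 0.0024]
778 [array([-0.0442, -0.0141, -0.0421]), array([0.1374, 0.1608, 0.1495]), array([0.0966, 0.1194, 0.1117])]
```

View pics/w1.png

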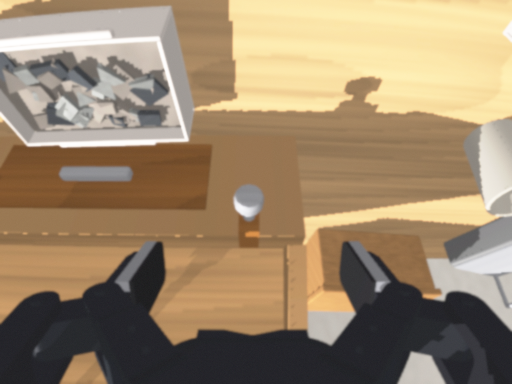

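The wrist view shows the knob head at about (249,200), centred between the open fingers. The cloud puts it at a=-0.036, b=0.149, which matches the earlier estimate.

```bash
python3 -m jog '[-0.01,-0.02,0.4,0,0,0, -0.01,-0.04,0.8,0,0,0.002, -0.01,-0.04,0.97,0,0,0.002, -0.01,-0.04,0.97,0,0,0.002]' 85 >/dev/null
python3 -m jog '[0,0,0,0,0,0, 0,0,0,0,0,0, 0,0,0,0,0,0, 0,0,0,0,0,0, 0,0,0,0,0,0]' 10
python3 -c "from h import *;here()"
python3 -m jog '[0.1,0,-0.08,0,0,0, 0.25,0,-0.21,0,0,0, 0.4,0,-0.34,0,0,0, 0.55,0,-0.46,0,0,0, 0.7,0,-0.59,0,0,0, 0.85,0,-0.71,0,0,0, 0.95,0,-0.8,0,0,0, 0.95,0,-0.8,0,0,0]' 
python3 -c "from h import *;here()"
```

```text
time: 4.15
tool_pos: [0.6337, 0.1182, 0.1018]
tool_rot: [0.344, -0.022, 0.939, 0.012]
contact_force: [-2.6, 18.5, 3.3]
gripper_width: 0.253
grasp_force: 58.6
t 4.15 grasp a,b,z [-0.0409  0.1501  0.1161] E 49.8 w 0.253 gf 58.6 F [-2.6 18.5  3.3] q [ 0.07 -0.12  2.13 -0.02  0.43 -1.53]
time: 5.15
tool_pos: [0.5095, 0.1121, 0.1023]
tool_rot: [0.344, -0.022, 0.938, 0.013]
contact_force: [-4.2, 22.5, 4.1]
gripper_width: 0.249
grasp_force: 67.4
t 5.15 grasp a,b,z [-0.1653  0.15    0.1165] E 49.7 w 0.249 gf 67.4 F [-4.2 22.5  4.1] q [ 0.08 -0.5   2.42 -0.03  0.52 -1.52]
```

```bash
python3 -m jog '[0.03,0,-0.025,0,0,0, 0.03,0,-0.025,0,0,0]'
python3 -m jog '[0,0,0,0,0,0, 0,0,0,0,0,0, 0,0,0,0,0,0]' 60
python3 - <<'E'
from h import *
here(); p,r=here(); g=p-r.apply([0,0,HP])
# retreat straight back along tool -z 80mm, traverse, go to right pre-grasp
plan((-.24,.15,.21,50),(-.105,-.15,.19,50),(-.036,-.15,.1085,50))
f=load('w1')
s=save('side','s1'); P,ok=cloud(s); p=P[ok]; A=p@ex-S; b=p@ey-B
m=(abs(b-.15)<.012)&(p[:,2]>.115)&(p[:,2]<.13)&(A<-.01)&(A>-.2); print(m.sum(),np.percentile(A[m],[1,5,50,99]))
E
```

```text
time: 5.4
tool_pos: [0.5079, 0.1119, 0.1026]
tool_rot: [0.348, -0.021, 0.937, 0.013]
contact_force: [40.2, 27.4, -25.1]
gripper_width: 0.244
grasp_force: 65.0
time: 5.78
tool_pos: [0.5055, 0.1083, 0.1003]
tool_rot: [0.342, -0.022, 0.939, 0.009]
contact_force: [-0.6, -0.2, 0.4]
gripper_width: 0.703
grasp_force: 0.0
t 5.78 grasp a,b,z [-0.1694  0.1466  0.1146] E 49.9 w 0.703 gf 0.0 F [-0.6 -0.2  0.4] q [ 0.08 -0.51  2.43 -0.03  0.53 -1.52]
t 5.78 grasp a,b,z [-0.1694  0.1466  0.1146] E 49.9 w 0.703 gf 0.0 F [-0.6 -0.2  0.4] q [ 0.08 -0.51  2.43 -0.03  0.53 -1.52]
t 5.78 grasp a,b,z [-0.1694  0.1466  0.1146] E 49.9 w 0.703 gf 0.0 F [-0.6 -0.2  0.4] q [ 0.08 -0.51  2.43 -0.03  0.53 -1.52]
(-0.24, 0.15, 0.21, 50) shift [-0.073  0.035 -1.184] turn [ 0.0003  0.0004 -0.0004]
(-0.105, -0.15, 0.19, 50) shift [-0.906 -3.     1.021] turn [0. 0. 0.]
(-0.036, -0.15, 0.1085, 50) shift [-0.005  0.     1.068] turn [0. 0. 0.]
171 [-0.16316908 -0.15747209 -0.0778056  -0.01158281]
```

The force jumped to 40 N, so the left support is at its stop. The right support is next.

```bash
python3 -m jog '[0,0,-0.5,0,0,0, 0,0,-1,0,0,0, 0,0,-1,0,0,0]' 60 >/dev/null
python3 -m jog '[-0.15,-0.5,0.1,0,0,0, -0.3,-1,0.26,0,0,0, -0.3,-1,0.26,0,0,0]' >/dev/null
python3 -m jog '[-0.15,-0.5,0.1,0,0,0, -0.3,-1,0.26,0,0,0, -0.3,-1,0.26,0,0,0]' >/dev/null
python3 -m jog '[-0.15,-0.5,0.1,0,0,0, -0.3,-1,0.26,0,0,0, -0.3,-1,0.26,0,0,0, -0.3,-1,0.26,0,0,0, -0.3,-1,0.26,0,0,0]' >/dev/null
python3 - <<'E'
from h import *
plan((-.105,-.15,.19,50))
s=manip.state(); f=save('wrist','w2')
r=rot(s['tool_rot']); M=np.eye(4); M[:3,:3]=r.as_matrix(); M[:3,3]=s['tool_pos']
P,ok=cloud(f,M@f['T_tool_cam']); p=P[ok]
A=p@ex-S; Bq=p@ey-B
m=(A<-.014)&(A>-.07)&(abs(Bq+.15)<.03)&(p[:,2]>.09)&(p[:,2]<.14)
print(m.sum(), [np.round([x[m].min(),x[m].max(),np.median(x[m])],4) for x in (A,Bq,p[:,2])])
plan((-.034,-.15,.1085,50))
E
```

```text
t 7.58 grasp a,b,z [-0.1149 -0.1515  0.1887] E 49.9 w 0.702 gf 0.0 F [ 0.  -0.3 -0.4] q [-0.63 -0.3   2.15  0.59  0.81 -2.56]
(-0.105, -0.15, 0.19, 50) shift [-0.084  0.014  0.054] turn [0.0008 0.0003 0.0002]
688 [array([-0.0402, -0.0232, -0.038 ]), array([-0.1621, -0.1392, -0.1507]), array([0.0967, 0.1195, 0.1114])]
t 7.62 grasp a,b,z [-0.1148 -0.1517  0.1889] E 49.9 w 0.703 gf 0.0 F [0.4 0.4 0.1] q [-0.63 -0.3   2.15  0.59  0.81 -2.56]
(-0.034, -0.15, 0.1085, 50) shift [-0.1    0.014  1.136] turn [0.0008 0.0004 0.0002]
```

```bash
python3 -m jog '[-0.06,0,0.4,0,0,0, -0.1,0.01,0.8,0,0,0, -0.1,0.01,0.8,0,0,0]' 60 >/dev/null
python3 -m jog '[0,0,0.2,0,0,0, 0,0,0.32,0,0,0, 0,0,0.32,0,0,0]' >/dev/null
python3 -m jog '[0,0,0,0,0,0, 0,0,0,0,0,0, 0,0,0,0,0,0, 0,0,0,0,0,0]' 10
python3 -c "from h import *;here()"
python3 -m jog '[0.1,0,-0.08,0,0,0, 0.25,0,-0.21,0,0,0, 0.4,0,-0.34,0,0,0, 0.55,0,-0.46,0,0,0, 0.7,0,-0.59,0,0,0, 0.85,0,-0.71,0,0,0, 0.96,0,-0.805,0,0,0, 0.96,0,-0.805,0,0,0]' 
python3 -m jog '[0.03,0,-0.025,0,0,0, 0.03,0,-0.025,0,0,0]'
python3 -c "from h import *;here()"
```

```text
time: 8.88
tool_pos: [0.6545, -0.1809, 0.0964]
tool_rot: [0.343, -0.023, 0.939, 0.012]
contact_force: [-2.5, 9.0, 6.9]
gripper_width: 0.255
grasp_force: 58.4
t 8.88 grasp a,b,z [-0.0345 -0.1496  0.1107] E 49.9 w 0.255 gf 58.4 F [-2.5  9.   6.9] q [-0.53  0.    2.02  0.67  0.61 -2.61]
time: 9.88
tool_pos: [0.5291, -0.187, 0.0964]
tool_rot: [0.343, -0.023, 0.939, 0.013]
contact_force: [-3.2, 12.0, 8.8]
gripper_width: 0.254
grasp_force: 60.5
time: 10.12
tool_pos: [0.5266, -0.1871, 0.0965]
tool_rot: [0.344, -0.022, 0.939, 0.013]
contact_force: [15.7, 10.5, -0.3]
gripper_width: 0.253
grasp_force: 63.5
t 10.12 grasp a,b,z [-0.1626 -0.1496  0.1108] E 49.7 w 0.253 gf 63.5 F [15.7 10.5 -0.3] q [-0.71 -0.3   2.29  0.72  0.74 -2.77]
```

Both supports are at their stops. I'll release here and move to the flap knob.

```bash
python3 -m jog '[0,0,0,0,0,0, 0,0,0,0,0,0, 0,0,-0.5,0,0,0, 0,0,-1,0,0,0, 0,0,-1,0,0,0]' 60
python3 - <<'E'
from h import *
a,z=knob(.005); c,s=np.cos(np.radians(40)),np.sin(np.radians(40))
a-=.002;z+=.001
plan((-.17,-.05,.28,40),(a-.09*c,0,z+.09*s,40),(a,0,z,40))
E
```

```text
time: 10.75
tool_pos: [0.4614, -0.1956, 0.177]
tool_rot: [0.346, -0.022, 0.938, 0.005]
contact_force: [-0.2, 0.2, -0.2]
gripper_width: 0.705
grasp_force: 0.0
t 10.75 grasp a,b,z [-0.2282 -0.1547  0.1912] E 49.6 w 0.705 gf 0.0 F [-0.2  0.2 -0.2] q [-0.84 -0.62  2.36  0.63  1.01 -2.7 ]
(-0.17, -0.05, 0.28, 40) shift [-1.052  1.044 -0.308] turn [-0.0022 -0.0532  0.0008]
(np.float64(-0.03816601837172352), 0, np.float64(0.3173671907231589), 40) shift [-1.134  0.5    0.77 ] turn [0. 0. 0.]
(np.float64(0.03077798150898449), 0, np.float64(0.25951630585137037), 40) shift [-0.   0.   0.9] turn [0. 0. 0.]
```

```bash
python3 -m jog '[-0.45,0.45,-0.15,0,-0.02,0, -0.9,0.9,-0.3,-0.002,-0.053,0, -0.95,1,-0.3,-0.002,-0.053,0.001, -0.95,1,-0.3,-0.002,-0.053,0.001]' 60 >/dev/null
python3 -m jog '[-0.5,0.2,0.2,0,0,0, -0.95,0.5,0.5,0,0,0, -0.95,0.5,0.5,0,0,0, -0.95,0.5,0.5,0,0,0]' >/dev/null
python3 - <<'E'
from h import *
s=manip.state(); f=save('wrist','w3')
r=rot(s['tool_rot']); M=np.eye(4); M[:3,:3]=r.as_matrix(); M[:3,3]=s['tool_pos']
P,ok=cloud(f,M@f['T_tool_cam']); p=P[ok]
A=p@ex-S; Bq=p@ey-B; h=A-(.0) 
n=-A*np.cos(.436)+(p[:,2]-.125)*np.sin(.436); sl=A*np.sin(.436)+(p[:,2]-.125)*np.cos(.436)
m=(n>.02)&(n<.05)&(abs(Bq)<.03)&(sl>.1)&(sl<.17)
print(m.sum(),[np.round([x[m].min(),x[m].max(),np.median(x[m])],4) for x in (n,Bq,sl)])
m=(abs(n)<.015)&(abs(Bq)<.15)&(sl>.03)&(sl<.17)
print('face n, slope',np.polyfit(sl[m],n[m],1))
a,z=knob(.005)
plan((a-.002,0,z+.001,40))
E
```

```text
621 [array([0.0226, 0.0366, 0.034 ]), array([-0.0119,  0.0111, -0.0009]), array([0.1217, 0.145 , 0.1326])]
face n, slope [ 0.00877126 -0.00076841]
t 11.80 grasp a,b,z [-0.0784 -0.0037  0.306 ] E 40.6 w 0.701 gf 0.0 F [-0.1  0.   0.8] q [-0.31 -0.52  2.15  0.42  0.73 -2.13]
(np.float64(0.03077798150898449), 0, np.float64(0.25951630585137037), 40) shift [-0.359  0.03   1.132] turn [ 0.0021 -0.0032 -0.002 ]
```

View pics/w3.png

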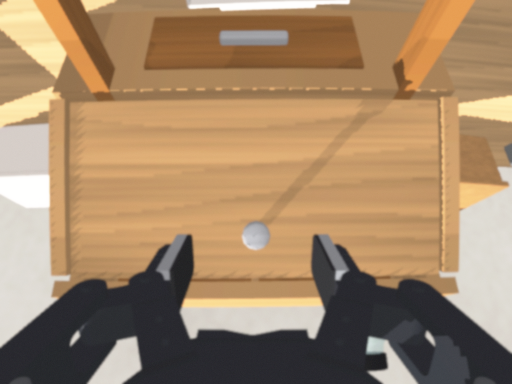

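The wrist view shows both supports drawn out, the knob head at (256,235) between the fingers, and the flap still shut. I'll advance and grip the knob.

```bash
python3 -m jog '[-0.2,0.02,0.3,0,0,0, -0.36,0.03,0.6,0.002,-0.003,-0.002, -0.36,0.03,0.7,0.002,-0.003,-0.002, -0.36,0.03,0.7,0.002,-0.003,-0.002]' 60 >/dev/null
python3 -m jog '[0,0,0.2,0,0,0, 0,0,0.4,0,0,0, 0,0,0.4,0,0,0]' >/dev/null
python3 -m jog '[0,0,0,0,0,0, 0,0,0,0,0,0, 0,0,0,0,0,0, 0,0,0,0,0,0]' 10
cat >> h.py <<'E'
def arc(fn,t0,ths,Es,corr=True):
    p,r=here(); E0=Es[0]; g=p-r.apply([0,0,HP])
    a0,z0=fn(t0); off=np.array([g@ex-S-a0, g[2]-z0]) ; b=g@ey-B; print('off',off)
    rr=ori(E0)
    for th,E in zip(ths,Es[1:]):
        a,z=fn(th); w=r*(rr.inv()*ori(E)); q=cab(a+off[0],b,z+off[1])+w.apply([0,0,HP])
        print('%.2f'%th,'shift',np.round(r.inv().apply(q-p)*10,2),'turn',np.round((r.inv()*w).as_rotvec()/np.pi,3))
E
python3 - <<'E'
from h import *
ths=np.linspace(.005,.9,15)[1:]
arc(knob,.005,ths,np.linspace(40,20,15))
E
```

```text
time: 13.18
tool_pos: [0.7138, -0.0278, 0.2538]
tool_rot: [0.424, -0.023, 0.905, 0.01]
contact_force: [-1.0, -1.1, 2.7]
gripper_width: 0.252
grasp_force: 58.6
t 13.18 grasp a,b,z [0.0298 0.0005 0.2658] E 39.8 w 0.252 gf 58.6 F [-1.  -1.1  2.7] q [-0.23 -0.19  1.98  0.42  0.54 -2.12]
off [-0.00298637  0.00724922]
0.07 shift [ 0.04  0.   -0.08] turn [ 0.    -0.008  0.   ]
0.13 shift [ 0.08  0.   -0.15] turn [ 0.    -0.016  0.   ]
0.20 shift [ 0.12  0.   -0.23] turn [ 0.    -0.024  0.   ]
0.26 shift [ 0.17  0.   -0.29] turn [ 0.    -0.032  0.   ]
0.32 shift [ 0.23  0.   -0.36] turn [ 0.   -0.04  0.  ]
0.39 shift [ 0.29  0.   -0.42] turn [-0.    -0.048  0.   ]
0.45 shift [ 0.35  0.   -0.48] turn [-0.    -0.056  0.   ]
0.52 shift [ 0.42  0.   -0.53] turn [ 0.    -0.063 -0.   ]
0.58 shift [ 0.48  0.   -0.58] turn [-0.    -0.071 -0.   ]
0.64 shift [ 0.56  0.   -0.62] turn [ 0.    -0.079  0.   ]
0.71 shift [ 0.63  0.   -0.66] turn [ 0.    -0.087  0.   ]
0.77 shift [ 0.71  0.   -0.7 ] turn [ 0.    -0.095  0.   ]
0.84 shift [ 0.79  0.   -0.73] turn [ 0.    -0.103  0.   ]
0.90 shift [ 0.87  0.   -0.75] turn [ 0.    -0.111 -0.   ]
```

```bash
python3 -m jog '[0.04,0,-0.08,0,-0.008,0, 0.08,0,-0.15,0,-0.016,0, 0.12,0,-0.23,0,-0.024,0, 0.17,0,-0.29,0,-0.032,0, 0.23,0,-0.36,0,-0.04,0, 0.29,0,-0.42,0,-0.048,0, 0.35,0,-0.48,0,-0.056,0, 0.42,0,-0.53,0,-0.063,0]'
python3 - <<'E'
from h import *
ths=np.linspace(.51,.9,7)[1:]
arc(knob,.51,ths,np.linspace(28.6,20,7))
s=save('side','s2'); P,ok=cloud(s); p=P[ok]; A=p@ex-S; b=p@ey-B
m=(abs(b)<.15)&(abs(b)>.06)&(p[:,2]>.16)&(p[:,2]<.29)&(A<.04)&(A>-.12); print(m.sum(),np.polyfit(p[m,2]-.125,A[m],1))
E
```

```text
time: 14.18
tool_pos: [0.645, -0.0312, 0.2517]
tool_rot: [0.51, -0.02, 0.86, 0.013]
contact_force: [8.1, -1.0, -5.6]
gripper_width: 0.247
grasp_force: 60.2
t 14.18 grasp a,b,z [-0.0412  0.0005  0.2607] E 28.6 w 0.247 gf 60.2 F [ 8.1 -1.  -5.6] q [-0.29 -0.42  2.23  0.84  0.4  -2.54]
off [-0.00525995  0.00296133]
0.57 shift [ 0.06 -0.   -0.06] turn [ 0.    -0.008 -0.   ]
0.64 shift [ 0.12 -0.   -0.12] turn [ 0.    -0.016  0.   ]
0.71 shift [ 0.19 -0.   -0.17] turn [ 0.    -0.024 -0.   ]
0.77 shift [ 0.26 -0.   -0.22] turn [-0.    -0.032  0.   ]
0.83 shift [ 0.33 -0.   -0.27] turn [ 0.   -0.04 -0.  ]
0.90 shift [ 0.41 -0.   -0.31] turn [-0.    -0.048 -0.   ]
792 [-0.05709408  0.00173878]
```

```bash
python3 - <<'E'
from h import *
ths=np.linspace(.49,.9,7)[1:]
arc(knob,.49,ths,np.linspace(28.6,25,7))
E
```

```text
t 14.22 grasp a,b,z [-0.0419  0.0005  0.26  ] E 28.7 w 0.253 gf 61.3 F [-2.  -2.3 -2.3] q [-0.29 -0.42  2.24  0.84  0.4  -2.54]
off [-0.00868081  0.00158477]
0.56 shift [ 0.06  0.   -0.07] turn [ 0.    -0.003  0.   ]
0.63 shift [ 0.13  0.   -0.13] turn [ 0.    -0.007 -0.   ]
0.70 shift [ 0.2   0.   -0.19] turn [-0.   -0.01  0.  ]
0.76 shift [ 0.28  0.   -0.24] turn [ 0.    -0.013 -0.   ]
0.83 shift [ 0.36  0.   -0.29] turn [ 0.    -0.017 -0.   ]
0.90 shift [ 0.44  0.   -0.33] turn [ 0.   -0.02  0.  ]
```

```bash
python3 -m jog '[0.06,0,-0.07,0,-0.003,0, 0.13,0,-0.13,0,-0.007,0, 0.2,0,-0.19,0,-0.01,0, 0.28,0,-0.24,0,-0.013,0, 0.36,0,-0.29,0,-0.017,0, 0.44,0,-0.33,0,-0.02,0, 0.44,0,-0.33,0,-0.02,0]'
python3 - <<'E'
from h import *
here()
s=save('side','s3'); P,ok=cloud(s); p=P[ok]; A=p@ex-S; b=p@ey-B
m=(abs(b)<.15)&(abs(b)>.08)&(p[:,2]>.16)&(p[:,2]<.25)&(A<.0)&(A>-.14); print(m.sum(),np.polyfit(p[m,2]-.125,A[m],1))
E
```

```text
time: 15.1
tool_pos: [0.5942, -0.0335, 0.2265]
tool_rot: [0.535, -0.02, 0.844, 0.013]
contact_force: [5.3, -3.7, -11.8]
gripper_width: 0.251
grasp_force: 60.4
t 15.10 grasp a,b,z [-0.0925  0.0006  0.2345] E 25.3 w 0.251 gf 60.4 F [  5.3  -3.7 -11.8] q [-0.35 -0.56  2.4   1.07  0.41 -2.78]
152 [-0.46908767  0.00223878]
```

The flap is at about 0.875 rad, so I'll let go and back off.

```bash
python3 -m jog '[0,0,0,0,0,0, 0,0,0,0,0,0, 0,0,0,0,0,0, 0,0,-0.2,0,0,0, 0,0,-0.6,0,0,0, 0,0,-1,0,0,0, 0,0,-1,0,0,0]' 60
python3 - <<'E'
from h import *
here()
s=save('side','s4'); P,ok=cloud(s); p=P[ok]; A=p@ex-S; b=p@ey-B
m=(abs(b)<.15)&(p[:,2]>.15)&(p[:,2]<.27)&(A<.0)&(A>-.14); q=np.polyfit(p[m,2]-.125,A[m],1)
for _ in range(3):
    k=m&(abs(A-np.polyval(q,p[:,2]-.125))<.005); q=np.polyfit(p[k,2]-.125,A[k],1)
print(k.sum(),q,'theta',.436+np.arctan(-q[0]))
th=.436+np.arctan(-q[0]); print('rail',rail(th))
cv2.imwrite('pics/c4.png',cv2.resize(s['img'][100:250,150:350],(800,600),interpolation=cv2.INTER_CUBIC))
# rail points
a,z=rail(th); m=(abs(b)<.06)&(np.hypot(A-a,p[:,2]-z)<.02); print(m.sum(),A[m].mean(),p[m,2].mean())
f=th-.436; n_in=A*np.cos(f)+(p[:,2]-.125)*np.sin(f); sl=-A*np.sin(f)+(p[:,2]-.125)*np.cos(f)
m=(abs(b)<.15)&(n_in>.03)&(n_in<.07)&(sl>.13)&(sl<.2); print(m.sum(),np.median(n_in[m]),np.median(sl[m]))
E
```

```text
time: 16.02
tool_pos: [0.5102, -0.0397, 0.2722]
tool_rot: [0.537, -0.021, 0.844, 0.013]
contact_force: [0.3, 0.1, -0.5]
gripper_width: 0.698
grasp_force: 0.0
t 16.02 grasp a,b,z [-0.1767 -0.0015  0.2801] E 25.1 w 0.698 gf 0.0 F [ 0.3  0.1 -0.5] q [-0.49 -1.01  2.55  0.8   0.7  -2.48]
437 [-0.46776016  0.00221822] theta 0.8735247229052686
rail (np.float64(-0.02824332988686401), np.float64(0.2939476673911237))
117 -0.029680933277848678 0.2991612144804055
301 0.04635695580829423 0.17060473232488998
```

View pics/c4.png

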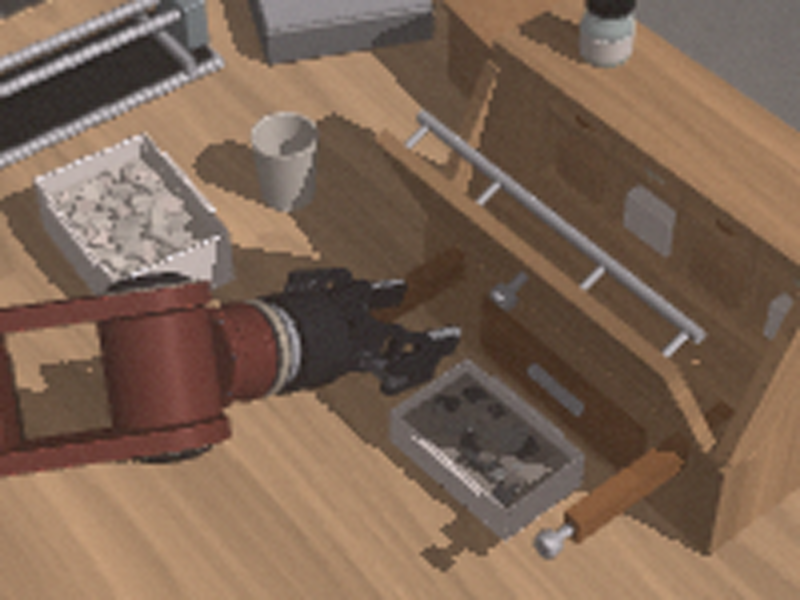

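The crop shows the flap standing alone at about 0.87 rad, with the rail accessible along its free edge and the right support out. I'll raise the tool and turn it 90° for the rail.

```bash
python3 -m jog '[-0.2,0,-0.1,0,0,0.05, -0.45,0,-0.21,0,0,0.1, -0.7,0,-0.33,0,0,0.16, -0.9,0,-0.42,0,0,0.22, -0.9,0,-0.42,0,0,0.28, -0.9,0,-0.42,0,0,0.34, -0.9,0,-0.42,0,0,0.4, -0.9,0,-0.42,0,0,0.45]' 32
cat >> h.py <<'E'
def ori2(Edeg):
    E=np.radians(Edeg); Z=np.cos(E)*ex-np.sin(E)*ez; Y=np.sin(E)*ex+np.cos(E)*ez; return R.from_matrix(np.stack([ey,Y,Z],1))
def plan2(*targets):
    p,r=here()
    for a,b,z,E in targets:
        w=ori2(E); q=cab(a,b,z)+w.apply([0,0,HP])
        print((a,b,z,E),'shift',np.round(r.inv().apply(q-p)*10,3),'turn',np.round((r.inv()*w).as_rotvec()/np.pi,4)); p,r=q,w
E
python3 - <<'E'
from h import *
a,z=rail(.8735); c,s=np.cos(np.radians(65)),np.sin(np.radians(65))
plan2((a-.09*c,0,z+.09*s,65),(a,0,z,65))
E
```

```text
time: 17.08
tool_pos: [0.5141, -0.0389, 0.3742]
tool_rot: [0.399, 0.532, 0.654, 0.361]
contact_force: [0.5, -0.0, -0.2]
gripper_width: 0.376
grasp_force: 0.0
t 17.07 grasp a,b,z [-0.1729 -0.001   0.382 ] E 24.9 w 0.376 gf 0.0 F [ 0.5 -0.  -0.2] q [-0.48 -1.01  2.38  0.68  0.82 -0.9 ]
(np.float64(-0.06627479655771965), 0, np.float64(0.37551606642995916), 65) shift [-0.036  0.267  0.951] turn [0.2224 0.0162 0.0475]
(np.float64(-0.028239153001056706), 0, np.float64(0.29394836559666065), 65) shift [-0.   0.   0.9] turn [0. 0. 0.]
```

```bash
python3 -m jog '[0,0.04,0.15,0.05,0.004,0.01, 0,0.1,0.35,0.1,0.008,0.02, 0,0.18,0.6,0.15,0.012,0.03, -0.03,0.25,0.85,0.2,0.015,0.045, -0.04,0.27,0.95,0.222,0.016,0.048, -0.04,0.27,0.95,0.222,0.016,0.048, -0.04,0.27,0.95,0.222,0.016,0.048]' 32
python3 - <<'E'
from h import *
s=manip.state(); f=save('wrist','w4')
r=rot(s['tool_rot']); M=np.eye(4); M[:3,:3]=r.as_matrix(); M[:3,3]=s['tool_pos']
P,ok=cloud(f,M@f['T_tool_cam']); p=P[ok]; A=p@ex-S; b=p@ey-B; z=p[:,2]
ph=.8735-.436; n=A*np.cos(ph)+(z-.125)*np.sin(ph); sl=-A*np.sin(ph)+(z-.125)*np.cos(ph)
m=(abs(b)<.14)&(n>.03)&(n<.065)&(sl>.15)&(sl<.19); print('rail',m.sum(),[np.round(np.percentile(x[m],[1,50,99]),4) for x in(n,sl)])
m=(abs(b)<.14)&(n>-.01)&(n<.025)&(sl>.16)&(sl<.2); print('edge',m.sum(),[np.round(np.percentile(x[m],[1,50,99]),4) for x in(n,sl)])
a,z=rail(.8735); plan2((a+.004*np.cos(ph),0,z+.004*np.sin(ph),65))
E
```

```text
time: 17.95
tool_pos: [0.6111, -0.0338, 0.3573]
tool_rot: [0.15, 0.673, 0.707, 0.156]
contact_force: [0.1, 0.1, -0.2]
gripper_width: 0.381
grasp_force: 0.0
rail 5774 [array([0.0317, 0.0454, 0.0516]), array([0.1638, 0.1684, 0.1705])]
edge 6759 [array([-0.0001,  0.0088,  0.0229]), array([0.1616, 0.1782, 0.1799])]
t 18.00 grasp a,b,z [-0.067  -0.0006  0.3742] E 65.0 w 0.377 gf 0.0 F [-0.3 -0.6 -0. ] q [-0.23 -0.3   1.77  0.12  1.25 -0.29]
(np.float64(-0.02461589826735296), 0, np.float64(0.2956430706254764), 65) shift [0.009 0.052 0.891] turn [0.     0.0009 0.0005]
```

View pics/w4.png

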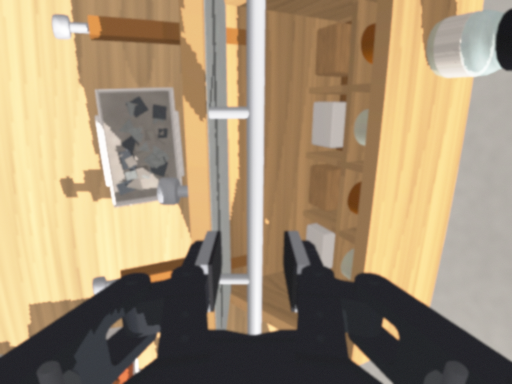

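The wrist view shows the rail as a vertical bar at column 257, midway between the fingers at (205,260) and (300,260). The inner posts are at rows 113 and 280. I'll advance onto it slowly.

```bash
python3 -m jog '[0.01,0.05,0.1,0,0,0, 0.01,0.05,0.3,0,0,0, 0.01,0.05,0.45,0,0,0, 0.01,0.05,0.55,0,0,0, 0.01,0.05,0.65,0,0,0, 0.01,0.05,0.75,0,0,0, 0.01,0.05,0.87,0,0,0, 0.01,0.05,0.87,0,0,0]' 32
python3 -m jog '[0,0,0,0,0,0, 0,0,0,0,0,0, 0,0,0,0,0,0]' 5
python3 - <<'E'
from h import *
here()
s=save('side','s5'); P,ok=cloud(s); p=P[ok]; A=p@ex-S; b=p@ey-B
m=(abs(b)<.15)&(p[:,2]>.15)&(p[:,2]<.25)&(A<.0)&(A>-.14); q=np.polyfit(p[m,2]-.125,A[m],1)
for _ in range(3):
    k=m&(abs(A-np.polyval(q,p[:,2]-.125))<.005); q=np.polyfit(p[k,2]-.125,A[k],1)
th=.436+np.arctan(-q[0]); print(k.sum(),'theta',th)
E
```

```text
time: 19.0
tool_pos: [0.6522, -0.0315, 0.2783]
tool_rot: [0.149, 0.674, 0.707, 0.155]
contact_force: [-0.5, -0.3, 1.0]
gripper_width: 0.374
grasp_force: 0.0
time: 19.38
tool_pos: [0.6518, -0.0316, 0.2797]
tool_rot: [0.149, 0.674, 0.707, 0.155]
contact_force: [-3.6, -1.3, -0.4]
gripper_width: 0.116
grasp_force: 58.5
t 19.38 grasp a,b,z [-2.580e-02 -2.000e-04  2.967e-01] E 65.2 w 0.116 gf 58.5 F [-3.6 -1.3 -0.4] q [-0.21 -0.17  1.79  0.12  1.1  -0.29]
384 theta 0.859247728990159
```

```bash
cat >> h.py <<'E'
def arc2(t0,segs,n=8):
    p,r=here(); g=p-r.apply([0,0,HP]); a0,z0=rail(t0); Z=r.apply([0,0,1]); E0=np.degrees(np.arcsin(-Z[2]))
    off=np.array([g@ex-S-a0,g[2]-z0]); b=g@ey-B; print('off',off)
    for t1,E1 in segs:
        print('seg to',t1)
        for k in range(1,n+1):
            th=t0+(t1-t0)*k/n; E=E0+(E1-E0)*k/n; a,z=rail(th); w=ori2(E); q=cab(a+off[0],b,z+off[1])+w.apply([0,0,HP])
            print(np.round(np.r_[r.inv().apply(q-p)*10,(r.inv()*w).as_rotvec()/np.pi],3).tolist())
        p,r,t0,E0=q,w,t1,E1
E
python3 -c "
from h import *
arc2(.859,[(1.15,71),(1.44,77)])"
```

```text
t 19.43 grasp a,b,z [-2.580e-02 -2.000e-04  2.967e-01] E 65.2 w 0.114 gf 58.5 F [-4.9 -0.5 -1. ] q [-0.21 -0.17  1.79  0.12  1.1  -0.29]
off [1.35355186e-05 2.31225415e-03]
seg to 1.15
[0.001, -0.063, -0.016, 0.004, 0.001, 0.0]
[0.001, -0.126, -0.03, 0.008, 0.001, 0.0]
[0.001, -0.189, -0.042, 0.012, 0.001, 0.0]
[0.001, -0.253, -0.052, 0.016, 0.001, 0.0]
[0.001, -0.317, -0.059, 0.02, 0.001, 0.0]
[0.001, -0.382, -0.065, 0.024, 0.001, 0.0]
[0.001, -0.446, -0.068, 0.028, 0.001, 0.0]
[0.001, -0.511, -0.069, 0.032, 0.001, 0.0]
seg to 1.44
[-0.0, -0.064, 0.008, 0.004, -0.0, 0.0]
[-0.0, -0.128, 0.018, 0.008, 0.0, 0.0]
[-0.0, -0.191, 0.03, 0.013, -0.0, 0.0]
[-0.0, -0.254, 0.045, 0.017, -0.0, 0.0]
[-0.0, -0.316, 0.062, 0.021, -0.0, 0.0]
[-0.0, -0.378, 0.08, 0.025, 0.0, -0.0]
[-0.0, -0.438, 0.101, 0.029, -0.0, 0.0]
[-0.0, -0.498, 0.124, 0.033, -0.0, 0.0]
```

```bash
python3 -m jog '[0,-0.063,-0.016,0.004,0,0, 0,-0.126,-0.03,0.008,0,0, 0,-0.19,-0.042,0.012,0,0, 0,-0.253,-0.052,0.016,0,0, 0,-0.317,-0.059,0.02,0,0, 0,-0.382,-0.065,0.024,0,0, 0,-0.446,-0.068,0.028,0,0, 0,-0.511,-0.069,0.032,0,0]'
python3 -m jog '[0,-0.064,0.008,0.004,0,0, 0,-0.128,0.018,0.008,0,0, 0,-0.191,0.03,0.013,0,0, 0,-0.254,0.045,0.017,0,0, 0,-0.316,0.062,0.021,0,0, 0,-0.378,0.08,0.025,0,0, 0,-0.438,0.101,0.029,0,0, 0,-0.498,0.124,0.033,0,0]'
python3 -c "
from h import *
p,r=here()
from scipy.optimize import minimize_scalar
g=p-r.apply([0,0,HP]); A,z=g@ex-S,g[2]-.0023
t=.436+np.arctan2(-A,z-.125)+np.arctan2(.046,.165); print('theta from rail',t,'radius',np.hypot(A,z-.125),np.hypot(.165,.046))
arc2(t,[(1.73,84),(2.015,90)])"
```

```text
time: 20.42
tool_pos: [0.6037, -0.034, 0.2669]
tool_rot: [0.117, 0.68, 0.714, 0.12]
contact_force: [1.6, 2.4, 4.3]
gripper_width: 0.111
grasp_force: 58.9
time: 21.42
tool_pos: [0.5594, -0.0361, 0.2362]
tool_rot: [0.079, 0.685, 0.719, 0.081]
contact_force: [-2.1, 1.5, 5.2]
gripper_width: 0.112
grasp_force: 63.8
t 21.43 grasp a,b,z [-1.147e-01 -2.000e-04  2.545e-01] E 76.9 w 0.112 gf 63.8 F [-2.1  1.5  5.2] q [-0.23 -0.26  1.9   0.06  1.27 -0.29]
theta from rail 1.441884950642598 radius 0.1712531975971236 0.1712921480979207
t 21.43 grasp a,b,z [-1.147e-01 -2.000e-04  2.545e-01] E 76.9 w 0.112 gf 63.8 F [-2.1  1.5  5.2] q [-0.23 -0.26  1.9   0.06  1.27 -0.29]
off [2.60908152e-05 2.27107923e-03]
seg to 1.73
[0.001, -0.056, 0.031, 0.005, 0.001, 0.0]
[0.001, -0.111, 0.064, 0.01, 0.001, 0.0]
[0.001, -0.165, 0.098, 0.015, 0.001, 0.0]
[0.001, -0.218, 0.134, 0.02, 0.001, 0.0]
[0.001, -0.269, 0.172, 0.025, 0.001, 0.0]
[0.001, -0.319, 0.212, 0.029, 0.001, 0.0]
[0.001, -0.368, 0.253, 0.034, 0.001, 0.0]
[0.001, -0.414, 0.296, 0.039, 0.001, 0.0]
seg to 2.015
[-0.0, -0.039, 0.049, 0.004, 0.0, -0.0]
[-0.0, -0.076, 0.099, 0.008, 0.0, -0.0]
[-0.0, -0.111, 0.151, 0.013, -0.0, -0.0]
[-0.0, -0.144, 0.203, 0.017, -0.0, -0.0]
[-0.0, -0.175, 0.257, 0.021, 0.0, -0.0]
[-0.0, -0.205, 0.312, 0.025, -0.0, -0.0]
[-0.0, -0.232, 0.367, 0.029, 0.0, -0.0]
[-0.0, -0.257, 0.423, 0.033, 0.0, -0.0]
```

It is tracking the arc closely, at 1.442 rad with small forces.

```bash
python3 -m jog '[0,-0.056,0.031,0.005,0,0, 0,-0.111,0.064,0.01,0,0, 0,-0.165,0.098,0.015,0,0, 0,-0.218,0.134,0.02,0,0, 0,-0.269,0.172,0.025,0,0, 0,-0.319,0.212,0.029,0,0, 0,-0.368,0.253,0.034,0,0, 0,-0.414,0.296,0.039,0,0]'
python3 -m jog '[0,-0.039,0.049,0.004,0,0, 0,-0.076,0.099,0.008,0,0, 0,-0.111,0.151,0.013,0,0, 0,-0.144,0.203,0.017,0,0, 0,-0.175,0.257,0.021,0,0, 0,-0.205,0.312,0.025,0,0, 0,-0.232,0.367,0.029,0,0, 0,-0.257,0.423,0.033,0,0]'
python3 -c "
from h import *
p,r=here()
g=p-r.apply([0,0,HP]); A,z=g@ex-S,g[2]-.0023
print(.436+np.arctan2(-A,z-.125)+np.arctan2(.046,.165),np.hypot(A,z-.125))
for n in('side','top'):
  s=save(n,n+'6'); P,ok=cloud(s); p=P[ok]; A=p@ex-S; b=p@ey-B
  m=(abs(b)<.15)&(abs(p[:,2]-.139)<.015)&(A>-.15)&(A<-.02); q=np.polyfit(A[m],p[m,2],1)
  for _ in range(4):
    k=m&(abs(p[:,2]-np.polyval(q,A))<.004); q=np.polyfit(A[k],p[k,2],1)
  print(n,k.sum(),q,'theta',2.007+np.arctan(q[0]))
"
```

```text
time: 22.42
tool_pos: [0.5268, -0.0378, 0.1977]
tool_rot: [0.038, 0.689, 0.723, 0.038]
contact_force: [1.5, 2.3, 0.8]
gripper_width: 0.113
grasp_force: 65.1
time: 23.42
tool_pos: [0.5058, -0.0391, 0.1533]
tool_rot: [0.002, 0.69, 0.724, 0.0]
contact_force: [-0.1, 2.8, 2.3]
gripper_width: 0.119
grasp_force: 65.2
t 23.43 grasp a,b,z [-0.1642 -0.0006  0.172 ] E 89.7 w 0.119 gf 65.2 F [-0.1  2.8  2.3] q [-0.22 -0.17  1.96 -0.    1.35 -0.27]
2.0131911585250837 0.17021189498478476
side 1251 [0.00307401 0.14159295] theta 2.010073998693514
top 2083 [0.00790187 0.13890757] theta 2.0149017010171546
```

```bash
python3 -m jog '[0,0,0.007,0,0,0, 0,0,0.014,0,0,0, 0,0,0.014,0,0,0]'
python3 -m jog '[0,0,0,0,0,0, 0,0,0,0,0,0, 0,0,0,0,0,0, 0,0,0,0,0,0]' 40
python3 -m jog '[0,0,-0.1,0,0,0, 0,0,-0.3,0,0,0, 0,0,-0.6,0,0,0, 0,0,-1,0,0,0, 0,0,-1,0,0,0]'
python3 -c "
from h import *
here()
for n in('side','top'):
  s=save(n,n+'7'); P,ok=cloud(s); p=P[ok]; A=p@ex-S; b=p@ey-B
  m=(abs(b)<.15)&(abs(p[:,2]-.139)<.015)&(A>-.15)&(A<-.02); q=np.polyfit(A[m],p[m,2],1)
  for _ in range(4):
    k=m&(abs(p[:,2]-np.polyval(q,A))<.004); q=np.polyfit(A[k],p[k,2],1)
  print(n,k.sum(),q,'theta',2.007+np.arctan(q[0]))
cv2.imwrite('pics/c7.png',cv2.resize(load('side7')['img'][100:275,130:363],(800,600),interpolation=cv2.INTER_CUBIC))
"
```

```text
time: 23.9
tool_pos: [0.5056, -0.0391, 0.1524]
tool_rot: [0.002, 0.69, 0.724, 0.0]
contact_force: [-3.7, 2.4, 1.9]
gripper_width: 0.118
grasp_force: 65.2
time: 24.4
tool_pos: [0.5059, -0.0391, 0.1522]
tool_rot: [0.003, 0.69, 0.724, 0.001]
contact_force: [-0.7, -0.2, -0.1]
gripper_width: 0.463
grasp_force: 0.0
time: 25.02
tool_pos: [0.5079, -0.0393, 0.2587]
tool_rot: [0.007, 0.69, 0.724, 0.003]
contact_force: [0.5, -0.6, 0.9]
gripper_width: 0.468
grasp_force: 0.0
t 25.02 grasp a,b,z [-0.1623 -0.0008  0.2774] E 89.1 w 0.468 gf 0.0 F [ 0.5 -0.6  0.9] q [-0.22 -0.25  1.85 -0.    1.53 -0.27]
side 1593 [0.00613554 0.14109686] theta 2.013135458768982
top 1567 [0.01152784 0.13881171] theta 2.018527326510229
```

View pics/c7.png

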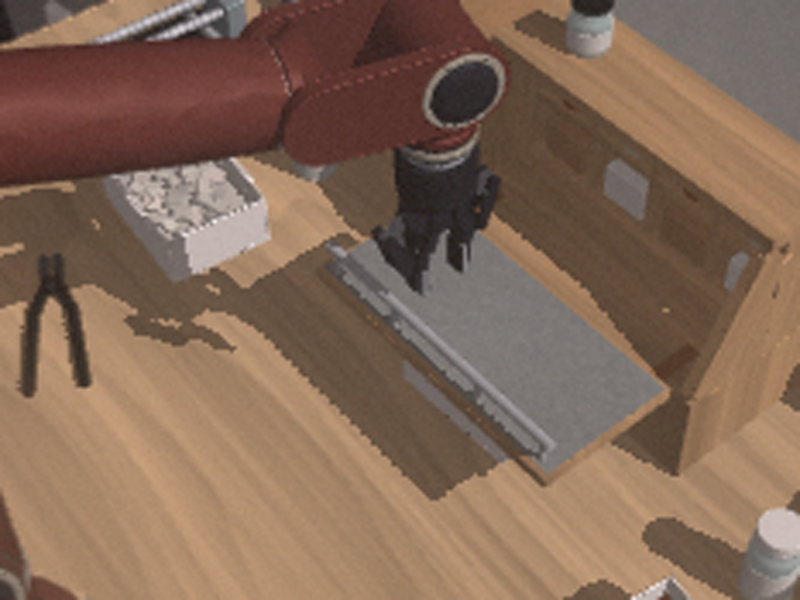

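The crop shows the flap lying level with its rail free, and the gripper well above it, touching nothing. I'll hand the job in.

```bash
python3 -c "
from plant import manip
print(manip.job_done())"
```

```text
the job is handed in; nothing more can be done
None
```

The job is handed in at about 25 s of the 72 s allowed: both supports were pulled to their stops, the flap stood alone at 0.87 rad and was then lowered by its rail to about 2.02 rad, level on the supports, with the gripper clear; no verdict was returned.

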